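# Take the battery cover off the laminated padlock

### The arm

A 6-joint arm with a two-finger parallel gripper is mounted at the origin on the work surface. World frame = base frame: x ahead of the robot, y to its left, z up, the work surface at z = 0. Lengths are in m, angles in degrees, forces in N, time in s.
With the tool pointing down it reaches from about 0.35 to 0.875 m from the base axis. Payload 4.2 kg.
Tool frame: the origin (TCP) lies midway between the tips of the shut fingers; the grasp point (between the pads) lies 19 mm behind it (r.pinch_z is the distance from the TCP to the grasp point, in m); z points along the fingers, y is the line along which they close (so a half turn about z gives the same grasp; the last joint's range is limited). The gripper opens to 87 mm and grips with 3 to 60 N. Pads are 19 mm wide; open, the fingers measure 117 mm over their backs; the gripper's body (75 mm by 190 mm) begins 51 mm behind the grasp point.
Start: joints at [-58.866, 22.042, 0.453, 0, -68.411, -14.817], TCP at [0.176, -0.6, 0.223] pointing down, gripper open.
Joint ranges: [-179.83, 179.83], [-69.29, 118.12], [-61.27, 80.66], [-181.25, 117.63], [-171.15, -9.14], [-177.46, 177.46]. Speed limits (degrees/s): [159.86, 159.86, 180, 180, 180, 180].

### API

Orientations are given as a 3x3 rotation matrix whose columns are the frame's x, y, z axes.
In Python, from station import r, imaging, models gives the robot as it stands. The module is installed in compiled form; this text tells all that it offers.
- The arm moves only by the tool apply_moves, never from a script. Its argument "moves" is a list of rows, each a list of 2 entries, a list of its own where there are three numbers: the shift along the tool's x, y, z in m, then the turn about the tool's z in degrees. A call has 1 to 5 rows; each row shifts and turns the commanded pose from where the row before left it, along the tool's axes as they then stand; what a row does not reach is not made up. A row lasts 1/12 s, in which the tool goes at most 41.7 mm and 7.16 degrees, less where a joint would pass 70% of its speed; a pose out of reach is approached as far as the arm can. A call is refused whole if a number of a shift passes 0.0417 or a number of a turn 7.16, either way. A call with a gripper value outside its range is refused whole. "hand" is the finger opening in m, from 0 to 0.087, set as the call begins (left out, the last holds). The fingers move at their own pace and stop on an object; the grip force is fixed at half the most. Time passes only in rows, so rows that do not move let the fingers close. It gives the time, the measured TCP pose, the force, the opening and the grip force at its end, in the units of the state.
- r.sense(): the state, without advancing time (a new reading comes with each control period).
- imaging.capture(name): name is "side" or "top"; returns a dict with "frame" (384x512x3 uint8, blue, green, red), "intrinsics" (3x3 intrinsics, pixels), "eye" and "orientation" of the camera in the world. Camera axes: x right, y down, z forward; pixel columns grow to the right and rows downward; lengths in m; the calibration is good to about 2 mm. A picture is of the moment at which its call begins. There is no depth.
- r.finish_job(): hands the job in; it is judged then, once.
Trained networks look in a picture, given as the dict that the camera call returned (one of the last four; its "shot" number tells which), for a name from the list of things; names that differ only in an ending like _2 or _b are one class to them, and where a whole thing is asked for, a point or a joint stands for the part that bears it (a point fixed in the world has none). Each returns a list of dicts, best first, with "confidence" (0 to 1); they miss things now and then, are a little off and sometimes report something else, mostly with a low value. They report only what shows in the picture. A call takes as long as a camera call.
- models.cut_out(picture, target): "region" (384x512 bool, what is visible of it) and "extent" ([left, top, width, height] as shares, 0 to 1, of the picture: columns of its width, rows of its height, round what is visible of it).
- models.place_of(picture, target): "at" ([column, row] as shares, 0 to 1, of the picture: columns of its width, rows of its height: a listed point, or the origin of a listed thing).
The state is a dict: "time_s": time; "joints": joint angles; "joint_velocities": joint speeds; "effort": joint torques, N m; "tcp_pos": TCP position; "ee_rot": TCP orientation; "wrist_force": force on the tool from outside, world axes, zero at the start; "moment": the same for the moment, N m; "gripper_width": opening from 0.0 (shut) to 1.0 (fully open); "gripper_force": force on a finger pad.
Only numpy, scipy, OpenCV 4.12 (cv2) and the standard library are available. Lean on these libraries where they do the work, as an engineer would, in place of code of your own. Each camera call takes 0.05 s, during which the arm holds its last target. There are 200 camera calls.

### The job

Open the battery compartment of the laminated steel electronic padlock: squeeze the two orange side tabs of its black cover together and lift the cover straight off. Set the cover down flat, right way up, inside the blue parts tray without dropping it, and let go. Leave the cover of the brass padlock in place.

Things in the scene. Friction and masses are not known exactly. Their poses are not given: they have to be found in the camera images.
- cover: Black cover (70 mm in x, 36 in y, 19 high, 75 g) latched on the back of the laminated steel padlock (striped grey, 84 x 72 mm, fixed, lying in a grey cradle, chrome shackle to the cover's +x). Origin: cover's centre, level with the padlock's back on which it rests, 55 mm above the bench; z up. Feet and hooks reach 10 mm below the origin, so it stands on a flat floor with the origin 10 mm up.
- cover_tabs (a point): Point midway between the cover's two orange tabs, 12.5 mm above the cover's origin, same axes. Tabs at +y and -y: 30 mm long (x), 19 mm high, outer faces 52 mm apart. Each slides in 7 mm (then 38 mm apart) against a spring, 2 to 5.5 N, and springs back. Its hook holds under a lip till pressed in 4 mm; with both in, the cover lifts straight up. Padlock's back: 12.5 mm below, 36 mm to each side.
- tray: Blue open parts tray, fixed, 178 mm (x) by 158 mm (y) outside, walls 4 mm thick and 18 mm high, floor 4 mm thick. Origin: centre of its underside, which lies on the bench mat; z up.
- brass_cover: The same kind of black cover with orange tabs, latched on the other padlock, which has plain brass sides; same sizes and origin. It stays where it is.

How it is judged (in metres and radians):
On the way, in this order (a step that is already met when the one before it is completed fails the run):
1. the cover is off: held by the fingers, more than 40 mm from where it was latched (distance of cover from where it was at the start of the episode above 0.04 m and contact force between the fingers and cover above 1 N), for 0.1 s.
2. the cover is brought down in the tray, less than 12 mm above its standing height, still held by the fingers (x of cover in the frame of tray between -0.062 and 0.062 m and y of cover in the frame of tray between -0.058 and 0.058 m and z of cover in the frame of tray below 0.026 m and contact force between the fingers and cover above 1 N), for 0.1 s.
At the end, for the whole second after the job is handed in: The laminated padlock's cover stands on the tray's floor (origin at most 20 mm above the tray's underside, within 62 mm along x and 58 mm along y of the tray's centre), right way up within 10 degrees, at rest and released; the brass padlock's cover is within 12 mm of where it was (x of cover in the frame of tray between -0.062 and 0.062 m and y of cover in the frame of tray between -0.058 and 0.058 m and z of cover in the frame of tray below 0.02 m and angle between cover's own z axis and vertical below 0.17 rad and linear speed of cover below 0.02 m/s and distance of brass_cover from where it was at the start of the episode below 0.012 m); the robot touches nothing.
It fails at once if the brass padlock's cover is taken off (moved more than 12 mm) (distance of brass_cover from where it was at the start of the episode above 0.012 m).
It also fails if it takes over 40 s, if anything falls off the work surface, if the arm or the gripper's body presses on something with over 40 N, if the wrist force passes 120 N, or if a joint passes its speed limit or range.

## Working session

There is one attempt and no reset: what is moved stays moved. The work goes in short steps, Python scripts to look and compute and a tool call to move; the robot and the scene stay as the last step left them, time stands still between calls to the robot, and variables do not carry over. Pictures are saved under pics/ and viewed, at most 10 in all, crops included, and the job is handed in when it is done.

Besides the shell and the picture viewer there is one more tool, called as a command line: name --argument value ..., lists and objects as JSON in quotes. apply_moves: Moves the arm, as the interface text tells. Its arguments: {"type":"object","properties":{"moves":{"type":"array"},"hand":{"type":"number"}},"required":["moves"]}

```bash
mkdir -p pics
cat > h.py <<'E'
import numpy as np, cv2
from station import r, imaging, models
def ray(c,px):
    d=c["orientation"]@np.linalg.inv(c["intrinsics"])@np.array([px[0],px[1],1.]); return np.array(c["eye"]),d/np.linalg.norm(d)
def tri(cs,pxs):
    A=np.zeros((3,3));b=np.zeros(3);R=[]
    for c,p in zip(cs,pxs):
        e,d=ray(c,p);P=np.eye(3)-np.outer(d,d);A+=P;b+=P@e;R.append((e,d))
    x=np.linalg.solve(A,b); return x,[np.linalg.norm((np.eye(3)-np.outer(d,d))@(x-e)) for e,d in R]
def onz(c,px,z):
    e,d=ray(c,px);return e+d*(z-e[2])/d[2]
E
python3 - <<'E'
from h import *
np.set_printoptions(precision=4,suppress=True)
s=r.sense();print(s["time_s"],s["tcp_pos"],s["ee_rot"],r.pinch_z)
C={n:imaging.capture(n) for n in("side","top")}
for n,c in C.items():
    c["orientation"]=np.array(c["orientation"]);print(n,c["eye"],c["orientation"].tolist(),c["intrinsics"])
    cv2.imwrite(f"pics/{n}0.png",c["frame"])
cv2.imwrite("pics/both0.png",np.vstack([C["side"]["frame"],C["top"]["frame"]])[:, :] if 0 else cv2.resize(np.hstack([C["side"]["frame"],C["top"]["frame"]]),(800,300)))
for t in("cover","cover_tabs","tray","brass_cover"):
    for n,c in C.items():
        for p in models.place_of(c,t)[:3]: print(t,n,np.array(p["at"])*[512,384],round(p["confidence"],2))
E
```

```text
0.0 [ 0.1754 -0.5992  0.2215] [[-0.9598 -0.2808 -0.0007]
 [-0.2808  0.9598  0.0021]
 [ 0.0001  0.0022 -1.    ]] 0.0187
side [0.242  0.3897 0.4807] [[-0.7981094464254657, -0.39607646517661815, 0.45403165667124157], [-0.6025083674097268, 0.5218626490522574, -0.603856806474371], [0.0022313062771708836, -0.7555016937488331, -0.6551428943482039]] [[349.8361   0.     250.39  ]
 [  0.     349.8361 191.7297]
 [  0.       0.       1.    ]]
top [ 0.3465 -0.0056  0.8997] [[-0.0528615776687945, -0.969614693670034, 0.2388576970196526], [-0.9986017744247424, 0.051419804084671374, -0.012267838589168854], [-0.00038693942923593655, -0.2391722173812422, -0.970977085574535]] [[444.714    0.     256.4926]
 [  0.     444.714  197.5808]
 [  0.       0.       1.    ]]
cover side [251.5968 194.496 ] 0.9
cover top [248.5248 209.7024] 0.57
cover_tabs side [251.8016 190.0032] 0.84
cover_tabs top [247.0912 208.0128] 0.68
tray side [178.5856 317.184 ] 0.63
tray top [133.5808 242.688 ] 0.97
brass_cover side [345.3952 146.8032] 0.62
brass_cover top [383.8976 239.3088] 0.94
```

View pics/top0.png

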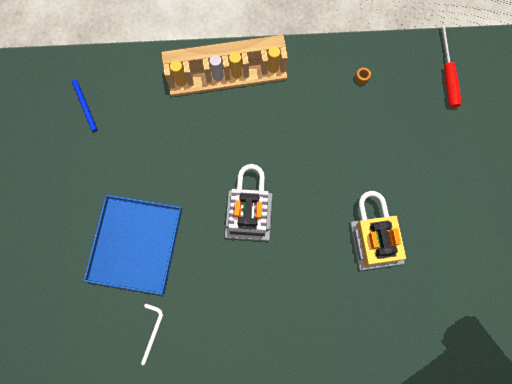

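View pics/side0.png

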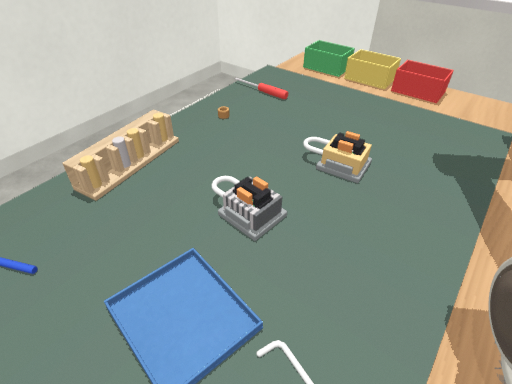

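The top view shows the laminated (striped) padlock at (248,212), shackle pointing up the image, tabs at about (238,208) and (259,209). The brass padlock is at (381,240) and the blue tray at (134,244). The side view shows the laminated one at (252,195) and the tray at (183,318). The detections agree with this.

Run:
```python
from h import *
np.set_printoptions(precision=4,suppress=True)
C=[imaging.capture(n) for n in("side","top")]
P={}
for t in("cover","cover_tabs","tray"):
    pp=[np.array(models.place_of(c,t)[0]["at"])*[512,384] for c in C]; print(t,*tri(C,pp))
mids=[]
for c,ctr,w in zip(C,[(252,193),(248,209)],(28,20)):
    h=cv2.cvtColor(c["frame"],cv2.COLOR_BGR2HSV); m=cv2.inRange(h,(5,170,120),(20,255,255))
    n,l,s,ce=cv2.connectedComponentsWithStats(m)
    k=[(ce[i],s[i]) for i in range(1,n) if s[i][4]>8 and np.hypot(*(ce[i]-ctr))<w]
    print([(a,b) for a,b in k])
    x,y,ww=*ctr,34
    cr=cv2.resize(c["frame"][y-ww:y+ww,x-ww:x+ww],None,fx=5.5,fy=5.5,interpolation=cv2.INTER_CUBIC);mids.append(cr)
cv2.imwrite("pics/crop.png",np.hstack(mids))
c=C[1]
h=cv2.cvtColor(c["frame"],cv2.COLOR_BGR2HSV); m=cv2.inRange(h,(100,120,60),(125,255,255))
n,l,s,ce=cv2.connectedComponentsWithStats(m);i=1+np.argmax(s[1:,4])
q=cv2.boxPoints(cv2.minAreaRect(np.argwhere(l==i)[:,::-1].astype(np.float32)))
w=np.array([onz(c,p,0.018) for p in q]);print(w,w.mean(0))
for j in range(4):
    d=w[(j+1)%4]-w[j];print(np.linalg.norm(d),np.degrees(np.arctan2(d[1],d[0])))
# padlock body region: shackle line and body edges
```

```text
cover [0.532  0.0052 0.0578] [np.float64(6.730890766322035e-05), np.float64(6.730890766313043e-05)]
cover_tabs [0.5313 0.0046 0.0711] [np.float64(6.180806910794441e-06), np.float64(6.18080691083004e-06)]
tray [0.4822 0.2351 0.0098] [np.float64(0.0018099007925720231), np.float64(0.0018099007925720869)]
[]
[(array([237.2553, 208.5851]), array([234, 201,   7,  16,  94], dtype=int32)), (array([258.439 , 209.7927]), array([256, 201,   6,  18,  82], dtype=int32))]
[[0.4135 0.3301 0.018 ]
 [0.5966 0.2978 0.018 ]
 [0.5523 0.1348 0.018 ]
 [0.373  0.1746 0.018 ]] [0.4838 0.2343 0.018 ]
0.18590395455214015 -10.001401196134818
0.16890320599466552 -105.19512689104174
0.18368416843779414 167.48223038746113
0.16066326933664773 75.39581435791523
```

View pics/crop.png

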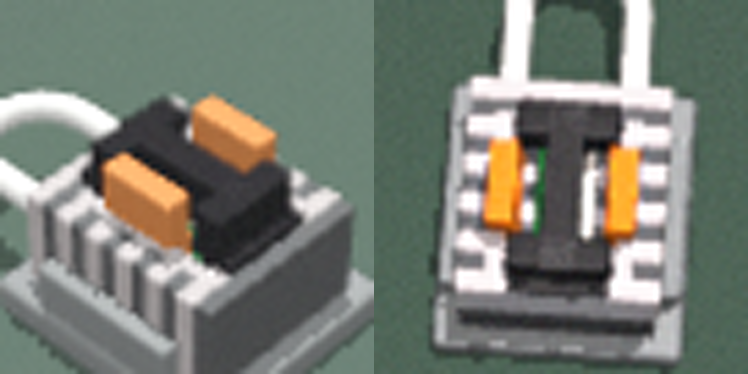

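apply_moves --moves '[[[-0.028,0.0263,0],0],[[-0.028,0.0263,0],0],[[-0.028,0.0263,0],0],[[-0.028,0.0263,0],0],[[-0.028,0.0263,0],0]]' --hand 0.087

```text
time_s: 1.32
tcp_pos: [0.2735, -0.4328, 0.2227]
ee_rot: [[-0.96, -0.28, 0.0], [-0.28, 0.96, -0.0], [-0.0, -0.0, -1.0]]
wrist_force: [1.1, -0.4, -0.0]
gripper_width: 0.999
gripper_force: 0.0
```

apply_moves --moves '[[[-0.028,0.0263,0],0],[[-0.028,0.0263,0],0],[[-0.028,0.0263,0],0],[[-0.028,0.0263,0],0],[[-0.028,0.0263,0],0]]'

```text
time_s: 1.73
tcp_pos: [0.3711, -0.267, 0.223]
ee_rot: [[-0.96, -0.281, 0.001], [-0.281, 0.96, -0.0], [-0.001, -0.001, -1.0]]
wrist_force: [0.7, -0.5, 0.6]
gripper_width: 0.999
gripper_force: 0.0
```

apply_moves --moves '[[[-0.028,0.0263,0],0],[[-0.028,0.0263,0],0],[[-0.028,0.0263,0],0],[[-0.028,0.0263,0],0],[[-0.028,0.0263,0],0]]'

```text
time_s: 2.15
tcp_pos: [0.4685, -0.1013, 0.223]
ee_rot: [[-0.96, -0.281, 0.001], [-0.281, 0.96, 0.0], [-0.001, -0.0, -1.0]]
wrist_force: [1.2, -0.3, 0.2]
gripper_width: 1.001
gripper_force: 0.0
```

apply_moves --moves '[[[-0.028,0.0263,0],0],[[-0.028,0.0263,0],0],[[-0.028,0.0263,0],0],[[0,0,0],5.6],[[0,0,0],5.6]]'

```text
time_s: 2.57
tcp_pos: [0.5273, -0.0018, 0.2222]
ee_rot: [[-0.996, -0.088, -0.0], [-0.088, 0.996, -0.0], [0.0, -0.0, -1.0]]
wrist_force: [-1.4, -1.0, 0.8]
gripper_width: 1.002
gripper_force: 0.0
```

apply_moves --moves '[[[0,0,0],5.6],[[0,0,0],5.6],[[0,0,0],0],[[0,0,0],0]]'

```text
time_s: 2.9
tcp_pos: [0.5263, -0.0038, 0.2226]
ee_rot: [[-0.995, 0.103, 0.0], [0.103, 0.995, 0.0], [-0.0, 0.0, -1.0]]
wrist_force: [-0.1, 0.9, 0.1]
gripper_width: 1.001
gripper_force: 0.0
```

apply_moves --moves '[[[-0.004,0.008,0.03],0],[[0,0,0.04],0],[[0,0,0.04],0],[[0,0,0],0],[[0,0,0],0]]'

```text
time_s: 3.32
tcp_pos: [0.5302, 0.0031, 0.1116]
ee_rot: [[-0.995, 0.104, -0.004], [0.104, 0.995, -0.002], [0.004, -0.002, -1.0]]
wrist_force: [0.7, 0.1, 0.8]
gripper_width: 1.0
gripper_force: 0.0
```

Run:
```python
from h import *
np.set_printoptions(precision=4,suppress=True)
print(r.sense()["tcp_pos"])
C=[imaging.capture(n) for n in("side","top")]
for t in("cover","cover_tabs"):
    for c in C: 
        p=models.place_of(c,t)[:2]; print(t,[(np.array(q["at"])*[512,384],q["confidence"]) for q in p])
    try: print(t,*tri(C,[np.array(models.place_of(c,t)[0]["at"])*[512,384] for c in C]))
    except Exception as e: print(e)
cv2.imwrite("pics/c1.png",np.hstack([cv2.resize(c["frame"][y-50:y+50,x-50:x+50],(400,400),interpolation=cv2.INTER_CUBIC) for c,(x,y) in zip(C,[(252,180),(248,209)])]))
```

```text
[0.5302 0.0031 0.1116]
cover [(array([249.9072, 197.6832]), 0.68), (array([178.0224, 316.9152]), 0.23)]
cover [(array([248.7808, 210.816 ]), 0.79)]
cover [0.5328 0.0011 0.0444] [np.float64(0.002054952097612192), np.float64(0.0020549520976122747)]
cover_tabs [(array([252.8256, 191.3088]), 0.95)]
cover_tabs [(array([248.32  , 208.0896]), 0.68)]
cover_tabs [0.5313 0.     0.0614] [np.float64(0.0015241017485507775), np.float64(0.0015241017485508282)]
```

View pics/c1.png

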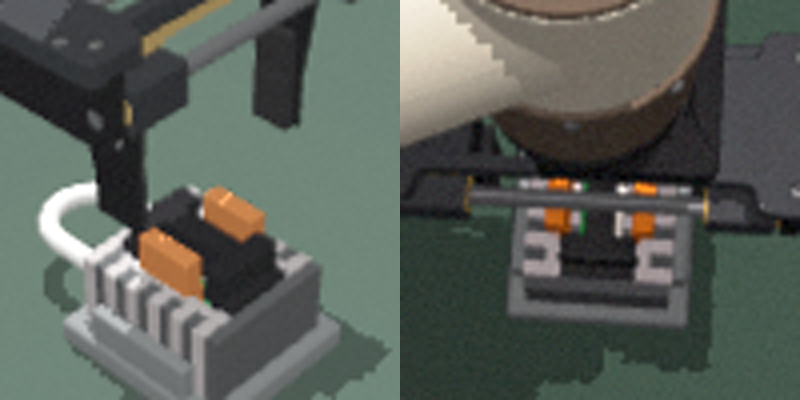

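Run:
```python
from h import *
np.set_printoptions(precision=4,suppress=True)
C=[imaging.capture(n) for n in("side","top")]
print(tri(C,[(252.3,185.1),(248.0,208.3)]), onz(C[0],(252.3,185.1),.077),onz(C[1],(248.0,208.3),.077))
def proj(c,X):
    p=c["intrinsics"]@(c["orientation"].T if hasattr(c["orientation"],'T') else np.array(c["orientation"]).T)@(np.array(X)-c["eye"]);return p[:2]/p[2]
th=np.radians(-6.1);R=np.array([[np.cos(th),-np.sin(th)],[np.sin(th),np.cos(th)]])
im=[cv2.resize(c["frame"][y-33:y+33,x-33:x+33],(396,396),interpolation=cv2.INTER_CUBIC) for c,(x,y) in zip(C,[(252,195),(248,209)])]
s=r.sense();T=np.array(s["ee_rot"]);t=np.array(s["tcp_pos"])
for c,i,(x,y) in zip(C,im,[(252,195),(248,209)]):
    for sg in(1,-1):
        for z in(.077,):
            q=[proj(c,[*(np.array([.531,.003])+R@np.array([a,sg*b])),z]) for a,b in((-.015,.019),(.015,.019),(.015,.026),(-.015,.026))]
            q=((np.array(q)-[x-33,y-33])*6+3).astype(int)
            cv2.polylines(i,[q],True,(0,255,0),1)
        p=((proj(c,t+T[:,1]*sg*.0435)-[x-33,y-33])*6+3).astype(int);cv2.circle(i,tuple(map(int,p)),3,(0,0,255),-1)
cv2.imwrite("pics/c2.png",np.hstack(im))
```

```text
(array([0.5291, 0.0014, 0.0775]), [np.float64(0.00047213804578541077), np.float64(0.00047213804578537884)]) [0.53  0.001 0.077] [0.5288 0.0012 0.077 ]
```

View pics/c2.png

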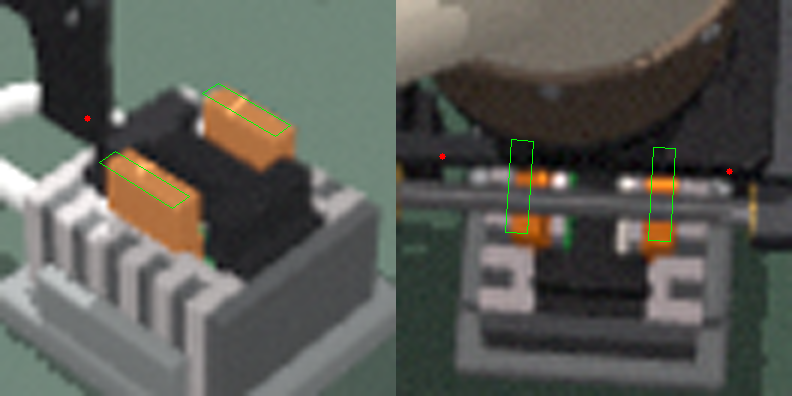

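The overlay shows my guess sits about 2 mm too far toward +x and +y. The refined tab midpoint is (0.529, 0.001), with tab tops at 0.077, which agrees with the text. I'll descend there.

apply_moves --moves '[[[0.001,-0.002,0.02],0],[[0,0,0.016],0],[[0,0,0.016],0],[[0,0,0],0],[[0,0,0],0]]'

```text
time_s: 4.33
tcp_pos: [0.5296, 0.0016, 0.0601]
ee_rot: [[-0.994, 0.106, -0.002], [0.106, 0.994, -0.001], [0.002, -0.001, -1.0]]
wrist_force: [1.0, 0.5, 0.3]
gripper_width: 0.997
gripper_force: 0.0
```

apply_moves --moves '[[[0,0,0],0],[[0,0,0],0],[[0,0,0],0],[[0,0,0],0],[[0,0,0],0]]' --hand 0.03

```text
time_s: 4.75
tcp_pos: [0.5302, 0.0019, 0.0611]
ee_rot: [[-0.994, 0.106, 0.001], [0.106, 0.994, 0.0], [-0.001, 0.0, -1.0]]
wrist_force: [0.1, 0.2, -0.1]
gripper_width: 0.705
gripper_force: 0.0
```

apply_moves --moves '[[[0,0,0],0],[[0,0,0],0],[[0,0,0],0]]'

```text
time_s: 5.0
tcp_pos: [0.53, 0.0018, 0.0608]
ee_rot: [[-0.994, 0.106, 0.0], [0.106, 0.994, -0.0], [-0.0, -0.0, -1.0]]
wrist_force: [-0.6, 0.7, 1.4]
gripper_width: 0.472
gripper_force: 4.7
```

apply_moves --moves '[[[0,0,0],0],[[0,0,0],0],[[0,0,0],0],[[0,0,0],0],[[0,0,0],0]]'

```text
time_s: 5.42
tcp_pos: [0.5301, 0.0018, 0.0609]
ee_rot: [[-0.994, 0.106, 0.0], [0.106, 0.994, 0.0], [-0.0, 0.0, -1.0]]
wrist_force: [-0.4, 0.7, 5.5]
gripper_width: 0.426
gripper_force: 30.0
```

apply_moves --moves '[[[0,0,-0.005],0],[[0,0,-0.01],0],[[0,0,-0.01],0],[[0,0,-0.02],0],[[0,0,-0.02],0]]'

```text
time_s: 5.83
tcp_pos: [0.5294, 0.0016, 0.1263]
ee_rot: [[-0.994, 0.106, -0.001], [0.106, 0.994, -0.0], [0.001, -0.001, -1.0]]
wrist_force: [0.0, 0.1, 0.0]
gripper_width: 0.431
gripper_force: 29.9
```

apply_moves --moves '[[[0,0,-0.02],0],[[0,0,-0.02],0],[[0,0,0],0],[[0,0,0],0]]'

```text
time_s: 6.17
tcp_pos: [0.5304, 0.002, 0.1671]
ee_rot: [[-0.994, 0.106, 0.003], [0.106, 0.994, 0.001], [-0.003, 0.002, -1.0]]
wrist_force: [-0.5, 0.7, -0.0]
gripper_width: 0.424
gripper_force: 29.9
```

Run:
```python
from h import *
np.set_printoptions(precision=4,suppress=True)
s=r.sense();print(s["tcp_pos"],s["gripper_width"],s["wrist_force"])
C=[imaging.capture(n) for n in("side","top")]
for c in C: print([(np.array(q["at"])*[512,384],q["confidence"]) for q in models.place_of(c,"cover_tabs")[:2]])
cv2.imwrite("pics/c3.png",C[0]["frame"])
```

```text
[0.5304 0.002  0.1671] 0.42375967468204756 [-0.4765  0.7165 -0.0106]
[(array([251.5968, 139.008 ]), 0.66)]
[(array([246.016 , 194.8032]), 0.67)]
```

View pics/c3.png

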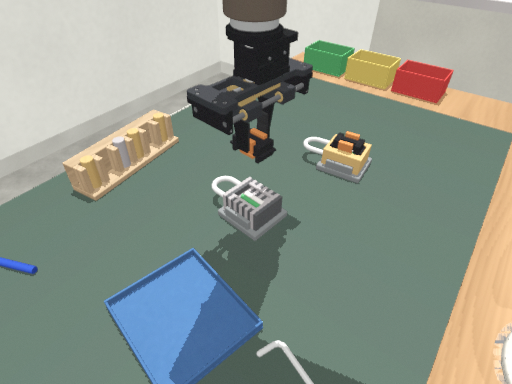

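The cover is off and held at (255,142) in the side view. The laminated padlock shows its bare compartment and the brass cover is untouched. Next I'll carry the cover to the tray.

apply_moves --moves '[[[0.009,0.0283,0],0],[[0.009,0.0283,0],0],[[0.009,0.0283,0],0],[[0.009,0.0283,0],0],[[0.009,0.0283,0],0]]'

```text
time_s: 6.78
tcp_pos: [0.4992, 0.1482, 0.1645]
ee_rot: [[-0.994, 0.106, -0.002], [0.106, 0.994, -0.001], [0.002, -0.001, -1.0]]
wrist_force: [0.1, 0.0, -0.5]
gripper_width: 0.427
gripper_force: 29.9
```

apply_moves --moves '[[[0.009,0.0283,0],0],[[0.009,0.0283,0],0],[[0.009,0.0283,0],0],[[0,0,0],6],[[0,0,0],0]]'

```text
time_s: 7.2
tcp_pos: [0.4815, 0.2357, 0.1643]
ee_rot: [[-0.978, 0.209, -0.002], [0.209, 0.978, -0.001], [0.002, -0.002, -1.0]]
wrist_force: [0.1, -0.3, -0.7]
gripper_width: 0.426
gripper_force: 29.9
```

apply_moves --moves '[[[0,0,0.03],0],[[0,0,0.03],0],[[0,0,0.03],0],[[0,0,0],0],[[0,0,0],0]]'

```text
time_s: 7.62
tcp_pos: [0.4816, 0.233, 0.0742]
ee_rot: [[-0.978, 0.208, -0.003], [0.208, 0.978, -0.004], [0.003, -0.004, -1.0]]
wrist_force: [0.5, 0.2, -0.3]
gripper_width: 0.426
gripper_force: 29.9
```

Run:
```python
from h import *
np.set_printoptions(precision=4,suppress=True)
s=r.sense();print(s["tcp_pos"],s["gripper_width"],s["wrist_force"])
c=imaging.capture("side")
cv2.imwrite("pics/c4.png",c["frame"][130:384,60:360].repeat(2,0).repeat(2,1))
```

```text
[0.4816 0.233  0.0742] 0.42613802839745557 [ 0.5219  0.2044 -0.2659]
```

View pics/c4.png

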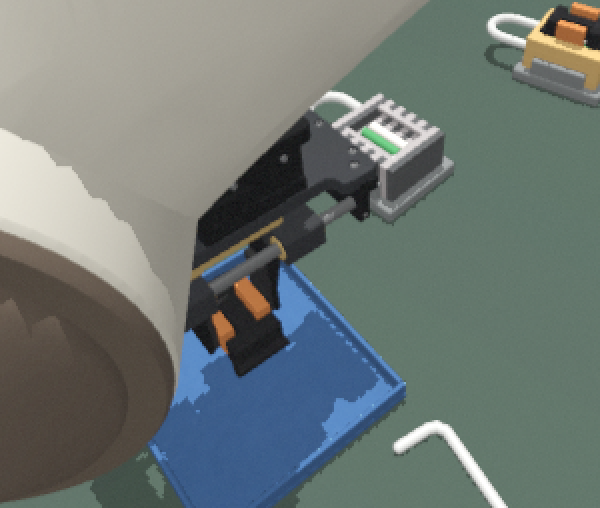

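The cover is held level over the tray interior. Lowering it now.

apply_moves --moves '[[[0,0,0.025],0],[[0,0,0.015],0],[[0,0,0.008],0],[[0,0,0.002],0],[[0,0,0],0]]'

```text
time_s: 8.08
tcp_pos: [0.4831, 0.235, 0.0266]
ee_rot: [[-0.978, 0.209, 0.001], [0.209, 0.978, 0.001], [-0.001, 0.001, -1.0]]
wrist_force: [-0.9, 0.9, -0.9]
gripper_width: 0.422
gripper_force: 29.9
```

apply_moves --moves '[[[0,0,0.0015],0],[[0,0,0],0],[[0,0,0],0]]'

```text
time_s: 8.33
tcp_pos: [0.4828, 0.235, 0.025]
ee_rot: [[-0.978, 0.209, 0.001], [0.209, 0.978, 0.001], [-0.001, 0.001, -1.0]]
wrist_force: [-0.7, -0.4, -1.4]
gripper_width: 0.428
gripper_force: 29.9
```

apply_moves --moves '[[[0,0,0.0015],0],[[0,0,0.001],0],[[0,0,0],0],[[0,0,0],0]]'

```text
time_s: 8.67
tcp_pos: [0.4828, 0.2349, 0.0229]
ee_rot: [[-0.978, 0.209, 0.001], [0.209, 0.978, 0.001], [-0.001, 0.001, -1.0]]
wrist_force: [-1.6, -0.7, 6.3]
gripper_width: 0.429
gripper_force: 30.0
```

apply_moves --moves '[[[0,0,0.001],0],[[0,0,0],0],[[0,0,0],0]]'

```text
time_s: 8.92
tcp_pos: [0.4828, 0.2349, 0.0228]
ee_rot: [[-0.978, 0.208, 0.002], [0.208, 0.978, 0.001], [-0.001, 0.001, -1.0]]
wrist_force: [-3.8, -0.6, 12.5]
gripper_width: 0.427
gripper_force: 30.0
```

The cover is on the floor. I'll ease the pressure and release.

apply_moves --moves '[[[0,0,-0.001],0],[[0,0,0],0]]'

```text
time_s: 9.08
tcp_pos: [0.4828, 0.2349, 0.0229]
ee_rot: [[-0.978, 0.209, 0.001], [0.209, 0.978, 0.001], [-0.001, 0.001, -1.0]]
wrist_force: [-2.5, -0.2, 9.1]
gripper_width: 0.427
gripper_force: 30.0
```

apply_moves --moves '[[[0,0,0],0],[[0,0,0],0],[[0,0,0],0],[[0,0,0],0],[[0,0,0],0]]' --hand 0.08

```text
time_s: 9.5
tcp_pos: [0.4823, 0.2345, 0.0214]
ee_rot: [[-0.978, 0.209, -0.0], [0.209, 0.978, 0.0], [0.0, -0.0, -1.0]]
wrist_force: [0.2, -0.4, -0.8]
gripper_width: 0.723
gripper_force: 0.0
```

apply_moves --moves '[[[0,0,0],0],[[0,0,0],0],[[0,0,0],0]]'

```text
time_s: 9.75
tcp_pos: [0.4822, 0.2344, 0.0212]
ee_rot: [[-0.978, 0.209, -0.0], [0.209, 0.978, -0.0], [0.0, -0.0, -1.0]]
wrist_force: [-0.5, 0.8, -0.4]
gripper_width: 0.893
gripper_force: 0.0
```

apply_moves --moves '[[[0,0,-0.01],0],[[0,0,-0.02],0],[[0,0,-0.03],0],[[0,0,-0.04],0],[[0,0,-0.04],0]]'

```text
time_s: 10.17
tcp_pos: [0.4817, 0.234, 0.1632]
ee_rot: [[-0.978, 0.209, -0.001], [0.209, 0.978, -0.001], [0.001, -0.001, -1.0]]
wrist_force: [0.7, 1.4, -1.0]
gripper_width: 0.92
gripper_force: 0.0
```

apply_moves --moves '[[[0,-0.03,-0.02],0],[[0,-0.04,0],0],[[0,-0.04,0],0],[[0,-0.04,0],0],[[0,0,0],0]]'

```text
time_s: 10.58
tcp_pos: [0.4479, 0.083, 0.1822]
ee_rot: [[-0.977, 0.214, -0.002], [0.214, 0.977, -0.001], [0.002, -0.001, -1.0]]
wrist_force: [-0.7, 0.7, -0.3]
gripper_width: 0.921
gripper_force: 0.0
```

Run:
```python
from h import *
np.set_printoptions(precision=4,suppress=True)
s=r.sense();print(s["tcp_pos"],s["gripper_width"],s["wrist_force"])
C=[imaging.capture(n) for n in("side","top")]
print([[(np.array(q["at"])*[512,384],q["confidence"]) for q in models.place_of(c,"cover")[:2]] for c in C])
cv2.imwrite("pics/c5.png",cv2.resize(np.hstack([C[0]["frame"][130:384,60:314],C[1]["frame"][130:384,0:254]]),(800,400)))
```

```text
[0.4479 0.083  0.1822] 0.9205553996965811 [-0.6627  0.693  -0.3137]
[[(array([182.8864, 311.0016]), 0.85)], []]
```

View pics/c5.png

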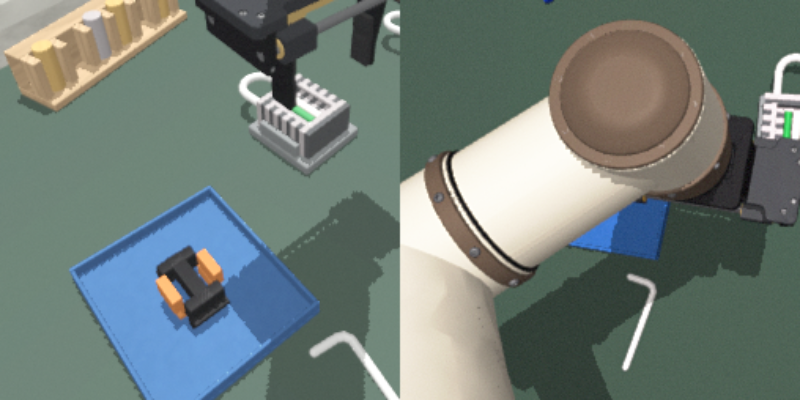

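The cover stands upright near the tray's centre at (183,311) in the side view, and the arm is clear. Handing in.

```bash
python3 -c "
from station import r
print(r.finish_job())"
```

```text
the job is handed in; nothing more can be done
None
```

The laminated padlock's cover is off and stands upright, released, near the middle of the blue tray; the brass padlock's cover was never touched, and the job was handed in at about 11 s (the hand-in returned no verdict).

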